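Set the pocket-hole jig to 4 and load a board

ROBOT

A 6-joint arm with a two-finger parallel gripper is mounted at the origin on the work surface. World frame = base frame: x ahead of the robot, y to its left, z up, the work surface at z = 0. Lengths are in m, angles in degrees, forces in N, time in s.
With the tool pointing down it reaches from about 0.375 to 0.9 m from the base axis. Payload 3.1 kg.
Tool frame: the origin (TCP) lies at the very end of the fingers, on their centre line; the grasp point (between the pads) lies 19 mm behind it (bot.tcp_to_grasp is the distance from the TCP to the grasp point, in m); z points along the fingers, y is the line along which they close (so a half turn about z gives the same grasp; the last joint's range is limited). The gripper opens to 87 mm and grips with 3 to 60 N. Pads are 19 mm wide; open, the fingers measure 117 mm over their backs; the gripper's body (75 mm by 190 mm) begins 51 mm behind the grasp point.
Start: joints at [55.949, 30.224, 82.088, -0, 67.689, -10.227], TCP at [0.252, 0.572, 0.201] pointing down, gripper open.
Joint ranges: [-176.69, 176.69], [-43.24, 126.21], [12.49, 139.97], [-82, 262], [0, 151.66], [-163.58, 163.58]. Speed limits (degrees/s): [159.86, 159.86, 180, 180, 180, 180].

INTERFACE

Orientations are given as a 3x3 rotation matrix whose columns are the frame's x, y, z axes.
In Python, from rig import telemetry, capture, camera_info, job, bot gives the robot as it stands. The module is installed in compiled form; this text tells all that it offers.
- The arm moves only by the tool carry_out, never from a script. Its argument "deltas" is a list that holds one entry, the list of rows, each a list of 7 numbers: the shift along the tool's x, y, z scaled (see below), then the turn, a rotation vector about the tool's x, y, z scaled (see below), then the closure, from -1 (fully open) to 1 (shut). In form: [[[dx, dy, dz, ax, ay, az, claw], ...]]. A call has exactly 10 rows; each row is the pose to reach, as a shift and turn from the pose commanded when the call began, along the tool's axes at that moment, turning the shorter way round; what a row does not reach only later rows make up. The controller multiplies each number of a shift by 15 cm and each number of a turn by 360 degrees. A row lasts 1/12 s, in which the tool goes at most 41.7 mm and 7.16 degrees, less where a joint would pass 70% of its speed; a pose out of reach is approached as far as the arm can. A call with a number of a shift or a turn outside -1 to 1 is refused whole. A call with a gripper value outside its range is refused whole. The fingers move at their own pace and stop on an object; the grip force is fixed at half the most. Time passes only in rows, so rows that repeat a pose let the fingers close, or fill a call up. It gives the time, the measured TCP pose, the force, the opening and the grip force at its end, in the units of the state.
- telemetry.read_state(): the state, without advancing time (a new reading comes with each control period).
- capture(name): name is "side" or "top"; returns the picture (420x560x3 uint8, red, green, blue); there is no depth.
- camera_info(name): a dict with "mtx" (3x3 intrinsics, pixels), "k1" (the pictures are not rectified: a ray, as slopes to the right and down, at radius r is drawn at 1 + k1 r^2 times it, then the intrinsics apply), "cam_to_world" (4x4, takes a point from camera to world coordinates). Camera axes: x right, y down, z forward; pixel columns grow to the right and rows downward; lengths in m; the calibration is good to about 2 mm. A picture is of the moment at which its call begins. camera_info takes no time and is no camera call.
- job.hand_in(): hands the job in; it is judged then, once.
The state is a dict: "time_s": time; "joint_positions": joint angles; "qvel": joint speeds; "tau": joint torques, N m; "position": TCP position; "tcp_rot": TCP orientation; "force": force on the tool from outside, world axes, zero at the start; "moment": the same for the moment, N m; "opening": opening from 0.0 (shut) to 1.0 (fully open); "grasp_force": force on a finger pad.
Only numpy, scipy, OpenCV 4.12 (cv2) and the standard library are available. Lean on these libraries where they do the work, as an engineer would, in place of code of your own. Each camera call takes 0.05 s, during which the arm holds its last target. There are 200 camera calls.

TASK

First turn the knurled dial sleeve on the pocket-hole jig until it clicks in at number 4 (the mark with four dots) and let go of it. Then lift the board - the long, wide one of the three wooden pieces in the bin - out of the bin and lay it flat and lengthwise on the jig's steel bed, centred across the bed, with its end butted squarely against the grey stop block. Leave the other two pieces in the bin and do not disturb the glue bottle, tape measure and screwdriver.

Things in the scene. Friction and masses are not known exactly. Their poses are not given: they have to be found in the camera images.
- jig: Pocket-hole jig fixed to the bench; it and the bin may stand on either side, turned a little. Wooden base 200 (x) x 320 (y) x 18 mm; origin at the centre of its underside, z up. It carries the dial (axis at x 0, y +88 mm in the jig's frame) and the steel bed (centre line at y -72 mm) with the stop block; the rest of the base is clear.
- jig_stop (a point): Point on the bed's top (30 mm above the bench), on its centre line, at the foot of the stop block's face. Axes as the jig's: x along the bed into the stop, y across, z up. The bed is a steel strip 48 mm wide that runs from here 150 mm along -x, its top 12 mm above the base. The grey stop block is 70 mm wide, 34 mm thick, its top 75 mm above the bench.
- sleeve_axis (a point): Centre of the sleeve's foot, on top of the dial's black flange (66 mm radius, top 26 mm above the bench). Axes as the jig's; does not turn. Beside each detent the flange carries a white tick and, outside it, as many white dots as its number. Number 1 lies at +75 degrees from the jig's x axis towards its y axis, the next every 30 degrees clockwise; number 4 at -15 degrees.
- sleeve_grip (a point): Point on the sleeve's axis 26 mm above the flange (52 mm above the bench), where to grip. The sleeve is an upright knurled aluminium cylinder 48 mm in diameter and 45 mm tall, free all round above the flange. It turns with the sleeve; its x axis is the direction of the pointer.
- sleeve_pointer (a point): Tip of the sleeve's pointer nose, 33 mm from the axis, 2.5 mm above the flange; a black line on the sleeve's top runs from the axis towards it. The nose is thin and does not hinder the fingers.
- sleeve (a joint): Angle of the sleeve (rad), growing clockwise seen from above. It clicks every 0.5236 rad (30 degrees): numbers 1 to 6 at 0, 0.524, 1.047, 1.571, 2.094, 2.618; number 4 is 1.571. End stops just beyond 1 and 6. It starts between 1 and just past 2. Passing a detent takes about 0.1 to 0.15 N m; let go within 10 degrees of a detent, the sleeve snaps into it.
- bin: Open wooden bin 190 (x) x 300 (y) mm, 50 mm high, walls and floor 5 mm thick, fixed to the bench. Origin at the centre of its underside. The three wooden pieces lie side by side on its floor, 80 mm apart along y, roughly along its x axis, in any order.
- board: The board to load: oak, 110 (x) x 40 (y) x 20 (z) mm, 50 to 90 g. Origin at the centre of its underside; x is its length.
- board_center (a point): Centre of the board, 10 mm above its underside; axes as the board's. Correctly loaded it lies 55 mm before jig_stop along -x and 10 mm above the bed.
- block: Short oak block 55 x 40 x 20 mm in the bin, to be left there. Origin at the centre of its underside.
- stick: Thin oak stick 110 x 20 x 20 mm in the bin, to be left there. Origin at the centre of its underside.
- glue: Bystander: upright yellow glue bottle, 60 mm in diameter, 130 mm tall, beyond the work. Origin at the centre of its foot.
- tape: Bystander: black tape measure, 68 x 35 x 62 mm, beyond the work. Origin at the centre of its underside.
- driver: Bystander: screwdriver lying on the bench beyond the work, about 200 mm long, under 40 mm high.
Things that resemble listed ones, but are neither listed nor needed, are in the scene too. Leave any turquoise or white look-alike of the board alone.

How it is judged:
By the outcome, as a careful person would: the job done as asked, in the order asked, and still so for the second after the job is handed in, with the robot touching nothing.
It also fails if it takes over 58 s, if anything falls off the work surface, if the arm or the gripper's body presses on something with over 40 N, if the wrist force passes 120 N, or if a joint passes its speed limit or range.

## Working session

There is one attempt and no reset: what is moved stays moved. The work goes in short steps, Python scripts to look and compute and a tool call to move; the robot and the scene stay as the last step left them, time stands still between calls to the robot, and variables do not carry over. Pictures are saved under pics/ and viewed, at most 10 in all, crops included, and the job is handed in when it is done.

Besides the shell and the picture viewer there is one more tool, called after "Request:" as a command line: name --argument value ..., lists and objects as JSON in quotes. carry_out: Moves the arm, as the interface text tells. Its arguments: {"type":"object","properties":{"deltas":{"type":"array","items":{"type":"array","items":{"type":"array","items":{"type":"number"}}}}},"required":["deltas"]}

```bash
mkdir -p pics
python3 - <<'E'
from rig import telemetry, capture, camera_info
import cv2
for n in("top","side"):
    im=capture(n); cv2.imwrite(f"pics/{n}0.png",im[:,:,::-1]); c=camera_info(n); print(n,c)
print(telemetry.read_state())
E
```

```text
top {'mtx': array([[469.07027287,   0.        , 279.65659119],
       [  0.        , 469.07027287, 216.14135242],
       [  0.        ,   0.        ,   1.        ]]), 'k1': -0.1447348533987065, 'cam_to_world': array([[ 0.0062639 , -0.98381676,  0.17906798,  0.37980459],
       [-0.99974445, -0.00227151,  0.02249176,  0.07290287],
       [-0.02172101, -0.1791631 , -0.98357957,  1.03357167],
       [ 0.        ,  0.        ,  0.        ,  1.        ]])}
side {'mtx': array([[497.10785033,   0.        , 275.53322031],
       [  0.        , 497.10785033, 209.50999826],
       [  0.        ,   0.        ,   1.        ]]), 'k1': 0.031061790473506597, 'cam_to_world': array([[ 0.77075036, -0.46975481,  0.43043501,  0.07072462],
       [-0.63695335, -0.58433291,  0.50283743, -0.43374222],
       [ 0.01530704, -0.66172915, -0.7495867 ,  0.84768257],
       [ 0.        ,  0.        ,  0.        ,  1.        ]])}
{'time_s': 0.1, 'joint_positions': array([ 5.59495203e+01,  3.02735154e+01,  8.21477798e+01, -2.35597834e-03,
        6.76898322e+01, -1.02280588e+01]), 'qvel': array([-0.05928847, -0.07258933, -0.16169565, -0.07116183, -0.13635076,
       -0.02305013]), 'tau': array([ 4.51894948e-04, -4.40985274e+01, -1.77151090e+01,  6.35460857e-02,
        5.34039584e-02, -2.74734646e-05]), 'position': array([0.25203802, 0.57117182, 0.20017789]), 'tcp_rot': array([[-9.14807841e-01,  4.03887982e-01, -1.05447293e-03],
       [ 4.03889242e-01,  9.14806443e-01, -1.62829378e-03],
       [ 3.06990344e-04, -1.91546619e-03, -9.99998118e-01]]), 'force': array([ 0.26278781, -0.51337756, -0.02197925]), 'moment': array([ 0.03752476,  0.01495656, -0.0097421 ]), 'grasp_force': 0.0, 'opening': 0.9965169294305435}
```

View pics/top0.png

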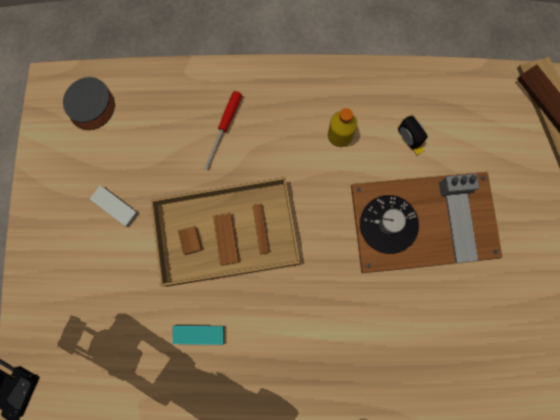

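View pics/side0.png

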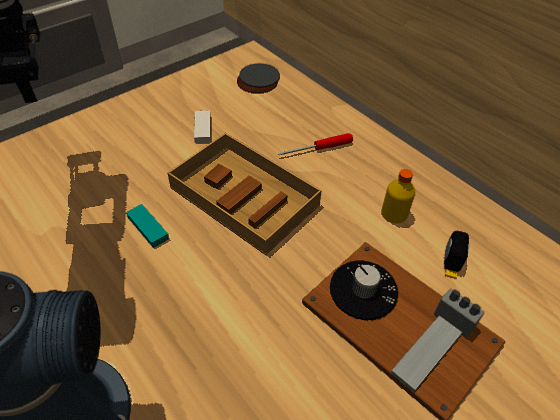

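The top view shows the bin with block (190,240), board (227,240) and stick (261,230), and the jig with dial (390,223), bed (461,228) and stop (461,184). The side view shows the dial at (367,281), the board at (240,194) and the stop at (460,310). I'll enlarge both views of the jig next.

```bash
cat > h.py <<'E'
import numpy as np, cv2
from rig import telemetry, capture, camera_info
def ray(n,px):
    c=camera_info(n); K=c["mtx"]; T=c["cam_to_world"]
    p=np.array(px,float).reshape(-1,1,2)
    u=cv2.undistortPoints(p,K,np.array([c["k1"],0,0,0,0.])).reshape(-1,2)
    d=np.c_[u,np.ones(len(u))]@T[:3,:3].T
    return T[:3,3],d
def plane(n,px,z):
    o,d=ray(n,px); return o+d*((z-o[2])/d[:,2])[:,None]
def tri(pt,ps):
    o1,d1=ray("top",pt); o2,d2=ray("side",ps); out=[]
    for a,b in zip(d1,d2):
        a=a/np.linalg.norm(a); b=b/np.linalg.norm(b)
        s=np.linalg.lstsq(np.c_[a,-b],o2-o1,rcond=None)[0]
        P,Q=o1+s[0]*a,o2+s[1]*b; out.append(np.r_[(P+Q)/2,np.linalg.norm(P-Q)])
    return np.array(out)
def proj(n,P):
    c=camera_info(n); T=np.linalg.inv(c["cam_to_world"])
    return cv2.projectPoints(np.array(P,float).reshape(-1,1,3),cv2.Rodrigues(T[:3,:3])[0],T[:3,3],c["mtx"],np.array([c["k1"],0,0,0,0.]))[0].reshape(-1,2)
E
python3 - <<'E'
import cv2
t=cv2.imread("pics/top0.png"); s=cv2.imread("pics/side0.png")
cv2.imwrite("pics/tj.png",cv2.resize(t[165:280,345:505],None,fx=5,fy=5,interpolation=cv2.INTER_CUBIC))
cv2.imwrite("pics/sj.png",cv2.resize(s[235:420,295:510],None,fx=3.2,fy=3.2,interpolation=cv2.INTER_CUBIC))
E
```

```text
(no output)
```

View pics/tj.png

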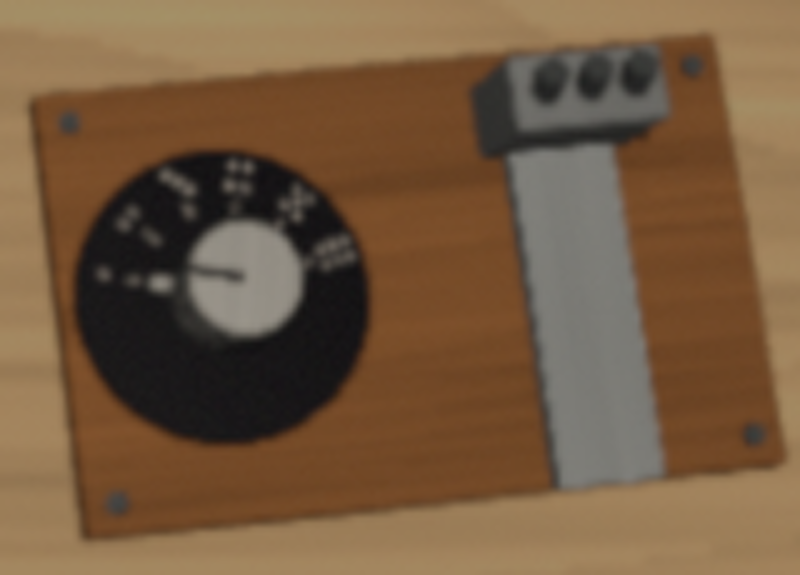

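View pics/sj.png

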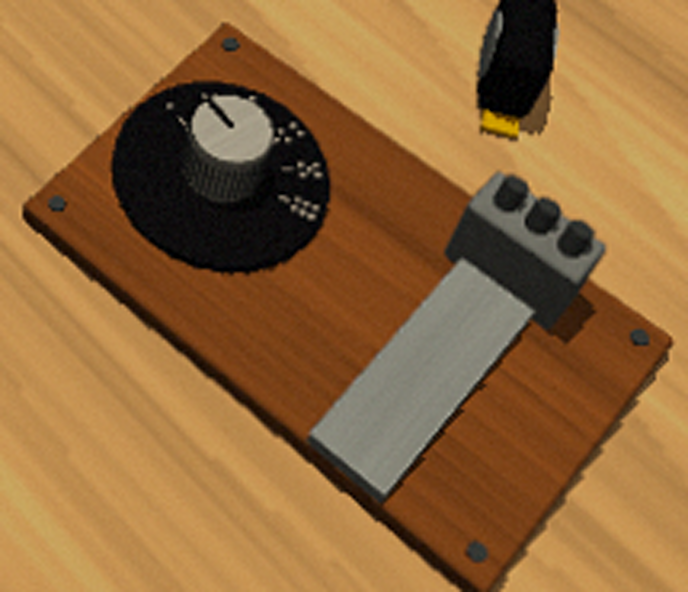

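The enlarged crops show four screws at the corners of the base, the pointer at roughly the one-dot mark, and the bed running up to the stop. Next I'll triangulate these points and segment the wood pieces.

```bash
cat > m.py <<'E'
from h import *
np.set_printoptions(precision=4,suppress=True)
T=lambda a:(np.array(a,float)+.5)/5-.5+[345,165]
S=lambda a:(np.array(a,float)+.5)/3.2-.5+[295,235]
names="scrFL scrFR scrNL scrNR sleeve bedNL bedNR stopL stopR blkTopFL blkTopFR".split()
t=T([(69,122),(691,65),(117,502),(753,434),(245,278),(555,490),(663,477),(512,152),(615,143),(519,137),(668,119)])
s=S([(230,44),(640,337),(57,203),(477,551),(231,126),(313,437),(386,495),(462,260),(533,308),(465,207),(590,268)])
P=tri(t,s)
for n,p in zip(names,P): print(n,p)
w=P[:4,:2]; a=np.r_[np.degrees(np.arctan2(*(w[0]-w[2])[::-1])),np.degrees(np.arctan2(*(w[1]-w[3])[::-1])),np.degrees(np.arctan2(*(w[0]-w[1])[::-1]))-90,np.degrees(np.arctan2(*(w[2]-w[3])[::-1]))-90]
print("jig yaw",a,"centre",w.mean(0), "bed yaw",[np.degrees(np.arctan2(*(P[7+i]-P[5+i])[:2][::-1])) for i in(0,1)])
yaw=np.radians(a.mean()); R=np.array([[np.cos(yaw),-np.sin(yaw)],[np.sin(yaw),np.cos(yaw)]])
print("sleeve pred",w.mean(0)+R@[0,.088],"in jig",[(R.T@(p[:2]-w.mean(0))) for p in P])
# wood pieces
for n,(x0,x1,y0,y1) in dict(top=(165,290,190,275),side=(190,305,155,232)).items():
    im=cv2.imread(f"pics/{n}0.png")[y0:y1,x0:x1]; hsv=cv2.cvtColor(im,cv2.COLOR_BGR2HSV)
    m=((hsv[...,0]<14)&(hsv[...,1]>110)).astype(np.uint8)*255
    m=cv2.morphologyEx(m,cv2.MORPH_OPEN,np.ones((3,3)))
    cs=[c for c in cv2.findContours(m,0,1)[0] if cv2.contourArea(c)>100]
    for c in cs:
        q=c.reshape(-1,2)+[x0,y0]
        r=cv2.minAreaRect(plane(n,q,.025)[:,:2].astype(np.float32)*1000)
        print(n,len(c),q.min(0),q.max(0),r)
    big=cv2.resize(im,None,fx=6.4 if n=="top" else 6.4,fy=6.4,interpolation=cv2.INTER_CUBIC)
    cv2.imwrite(f"pics/{n}_b.png",big)
a=cv2.imread("pics/top_b.png");b=cv2.imread("pics/side_b.png")
f=.49
a=cv2.resize(a,(800,544)) ; cv2.imwrite("pics/top_b.png",a)
E
python3 m.py
```

```text
scrFL [ 0.6269 -0.0791  0.0168  0.0003]
scrFR [ 0.6559 -0.3679  0.0168  0.0011]
scrNL [ 0.458  -0.0963  0.0168  0.0007]
scrNR [ 0.4868 -0.3845  0.0171  0.0014]
sleeve [ 0.5474 -0.1438  0.0702  0.0008]
bedNL [ 0.4635 -0.2909  0.0213  0.0045]
bedNR [ 0.4674 -0.3373  0.0276  0.0023]
stopL [ 0.6116 -0.2764  0.0262  0.0008]
stopR [ 0.6145 -0.3218  0.0323  0.0012]
blkTopFL [ 0.6085 -0.2646  0.0723  0.0015]
blkTopFR [ 0.6178 -0.3304  0.0837  0.0108]
jig yaw [5.8148 5.6188 5.7329 5.7065] centre [ 0.5569 -0.232 ] bed yaw [np.float64(5.601691653068419), np.float64(6.013148240519628)]
sleeve pred [ 0.5481 -0.1444] in jig [array([0.0849, 0.1451]), array([ 0.085 , -0.1451]), array([-0.0849,  0.1448]), array([-0.085 , -0.1448]), array([-0.0006,  0.0887]), array([-0.0988, -0.0493]), array([-0.0995, -0.0959]), array([ 0.05  , -0.0496]), array([ 0.0483, -0.0951]), array([ 0.0481, -0.0376]), array([ 0.0508, -0.104 ])]
side 103 [253 196] [283 224] ((528.6535034179688, 132.09814453125), (103.34112548828125, 24.174985885620117), 9.537077903747559)
side 154 [218 177] [259 208] ((511.8685302734375, 206.2552032470703), (112.40715026855469, 49.73138427734375), 10.285139083862305)
side 80 [205 165] [229 183] ((507.14288330078125, 288.2768249511719), (59.14201354980469, 44.730064392089844), 12.7322416305542)
```

View pics/top_b.png

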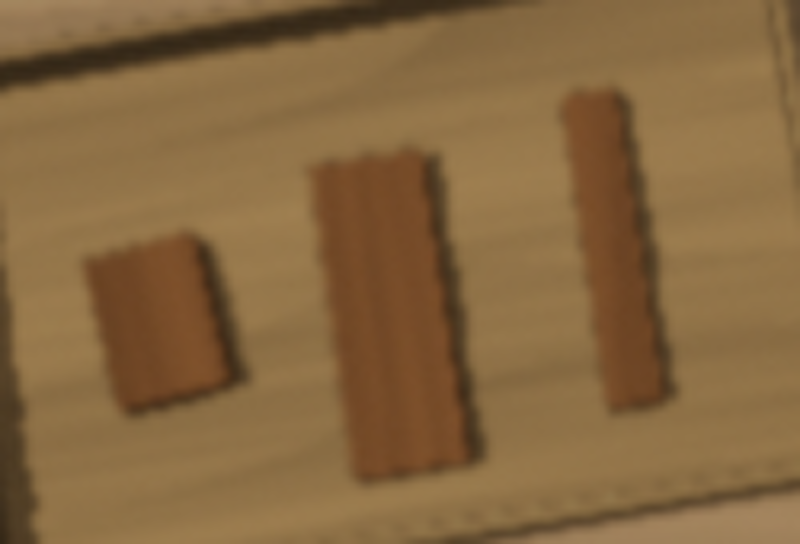

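View pics/side_b.png

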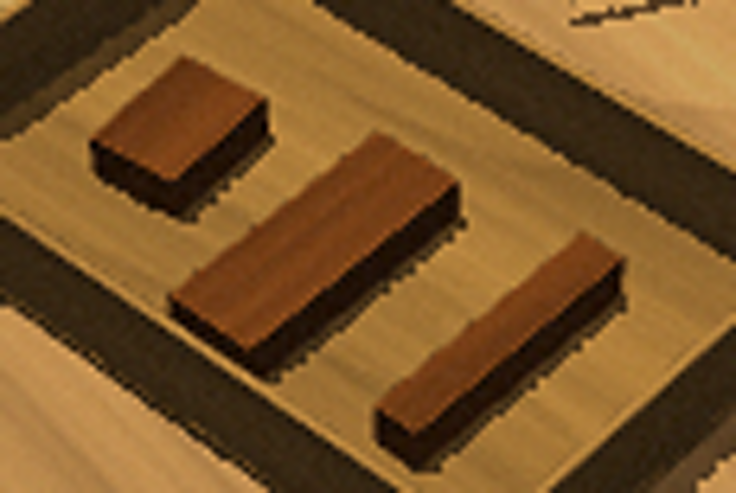

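The bin crops show the board's top face. Its corners are at (313,165), (422,150), (468,460), (357,480) in the top crop and (378,133), (460,185), (248,350), (170,297) in the side crop.

Run:
```python
from h import *
np.set_printoptions(precision=4,suppress=True)
T=(np.array([(313,165),(422,150),(468,460),(357,480)],float)+.5)/6.4-.5+[165,190]
S=(np.array([(378,133),(460,185),(248,350),(170,297)],float)+.5)/6.4-.5+[190,155]
P=tri(T,S); print(P,P.mean(0))
for q in (P,plane("top",T,.025),plane("side",S,.025)):
    e=(q[0]+q[1]-q[2]-q[3]); print(q.mean(0),np.degrees(np.arctan2(e[1],e[0])), np.linalg.norm(e)/2,np.linalg.norm(q[0]-q[1]+q[3]-q[2])/2)
# pointer: line on sleeve top & nose
C=np.array([.5478,-.1441])
U=lambda a:(np.array(a,float)+.5)/5-.5+[345,165]
for nm,px,z in(("line",[(190,267)],.071),("linein",[(240,277)],.071),("nose",[(158,283)],.0285),("tick1",[(130,280)],.026)):
    p=plane("top",U(px),z)[0,:2]; v=p-C; print(nm,p,np.linalg.norm(v),"ang in jig",np.degrees(np.arctan2(v[1],v[0]))-5.7)
V=(np.array([(210,98),(231,126)],float)+.5)/3.2-.5+[295,235]
p=plane("side",V,.071)[:,:2]; v=p[0]-p[1]; print("side line",p,np.degrees(np.arctan2(v[1],v[0]))-5.7)
```

```text
[[0.5648 0.2426 0.0215 0.0016]
 [0.5715 0.2044 0.0201 0.0009]
 [0.4641 0.1863 0.0218 0.0001]
 [0.4573 0.2238 0.0215 0.0005]] [0.5144 0.2143 0.0212 0.0008]
[0.5144 0.2143 0.0212 0.0008] 9.745694528463398 0.10905119631377175 0.038445771197664014
[0.5139 0.2137 0.025 ] 9.61276414137715 0.10870832102299806 0.03804795884261641
[0.5123 0.2113 0.025 ] 9.542426323813158 0.10779435710306541 0.038938830321157254
line [ 0.5516 -0.1203] 0.024139272277529725 ang in jig 75.2494844890179
linein [ 0.5474 -0.1412] 0.0028871736105695036 ang in jig 92.34167968966179
nose [ 0.5521 -0.1145] 0.029915781525854897 ang in jig 76.08821382702563
tick1 [ 0.5538 -0.1027] 0.041856281968518594 ang in jig 76.0491055994692
side line [[ 0.5522 -0.1226]
 [ 0.5474 -0.1443]] 71.68252556215201
```

Request:
carry_out --deltas '[[[-0.05,-0.05,0,0,0,0,-1],[-0.14,-0.13,0,0,0,0,-1],[-0.24,-0.23,0,0,0,0,-1],[-0.34,-0.33,0,0,0,0,-1],[-0.44,-0.42,0,0,0,0,-1],[-0.54,-0.52,0,0,0,0,-1],[-0.64,-0.61,0,0,0,0,-1],[-0.74,-0.71,0,0,0,0,-1],[-0.84,-0.8,0,0,0,0,-1],[-0.94,-0.9,0,0,0,0,-1]]]'

```text
time_s: 0.93
position: [0.3271, 0.3896, 0.2009]
tcp_rot: [[-0.915, 0.404, -0.0], [0.404, 0.915, -0.001], [-0.0, -0.001, -1.0]]
force: [0.5, 0.2, 1.1]
opening: 0.997
grasp_force: 0.0
```

Request:
carry_out --deltas '[[[-0.1,-0.1,0,0,0,0,-1],[-0.2,-0.19,0,0,0,0,-1],[-0.3,-0.28,0,0,0,0,-1],[-0.4,-0.38,0,0,0,0,-1],[-0.5,-0.47,0,0,0,0,-1],[-0.6,-0.57,0,0,0,0,-1],[-0.7,-0.66,0,0,0,0,-1],[-0.8,-0.75,0,0,0,0,-1],[-0.9,-0.85,0,0,0,0,-1],[-0.98,-0.93,0,0,0,0,-1]]]'

```text
time_s: 1.77
position: [0.4049, 0.2024, 0.201]
tcp_rot: [[-0.915, 0.404, -0.0], [0.404, 0.915, -0.001], [0.0, -0.001, -1.0]]
force: [0.2, 0.3, 0.2]
opening: 1.001
grasp_force: 0.0
```

Request:
carry_out --deltas '[[[-0.1,-0.1,0,0,0,0,-1],[-0.2,-0.19,0,0,0,0,-1],[-0.3,-0.28,0,0,0,0,-1],[-0.4,-0.38,0,0,0,0,-1],[-0.5,-0.47,0,0,0,0,-1],[-0.6,-0.57,0,0,0,0,-1],[-0.7,-0.66,0,0,0,0,-1],[-0.8,-0.75,0,0,0,0,-1],[-0.9,-0.85,0,0,0,0,-1],[-0.98,-0.93,0,0,0,0,-1]]]'

```text
time_s: 2.6
position: [0.483, 0.0154, 0.201]
tcp_rot: [[-0.914, 0.405, -0.0], [0.405, 0.914, -0.001], [-0.0, -0.001, -1.0]]
force: [-0.2, 1.0, 0.3]
opening: 1.002
grasp_force: 0.0
```

Request:
carry_out --deltas '[[[-0.09,-0.09,0.04,0,0,0.01,-1],[-0.18,-0.17,0.09,0,0,0.02,-1],[-0.27,-0.26,0.14,0,0,0.03,-1],[-0.36,-0.35,0.19,0,0,0.04,-1],[-0.45,-0.43,0.24,0,0,0.05,-1],[-0.54,-0.52,0.3,0,0,0.06,-1],[-0.63,-0.61,0.35,0,0,0.07,-1],[-0.71,-0.69,0.4,0,0,0.08,-1],[-0.79,-0.77,0.45,0,0,0.09,-1],[-0.833,-0.809,0.467,0,0,0.1,-1]]]'

```text
time_s: 3.43
position: [0.5479, -0.1463, 0.1298]
tcp_rot: [[-0.499, 0.867, -0.001], [0.867, 0.499, -0.0], [0.0, -0.001, -1.0]]
force: [0.5, 0.2, -0.0]
opening: 0.999
grasp_force: 0.0
```

Run:
```python
from h import *
s=telemetry.read_state(); print(s["position"],s["tcp_rot"],s["joint_positions"])
im=capture("side"); cv2.imwrite("pics/s1.png",cv2.resize(im[150:400,250:520,::-1],None,fx=2.2,fy=2.2,interpolation=cv2.INTER_CUBIC))
s=telemetry.read_state(); print(s["position"])
```

```text
[ 0.547865   -0.14630348  0.12981592] [[-4.98817959e-01  8.66705772e-01 -1.32189871e-03]
 [ 8.66706644e-01  4.98818158e-01 -1.98526916e-04]
 [ 4.87322657e-04 -1.24472719e-03 -9.99999107e-01]] [-2.62141414e+01  3.11550784e+01  9.44046751e+01 -5.36277821e-02
  5.45031833e+01 -5.61048270e+01]
[ 0.54863849 -0.14732248  0.12979957]
```

View pics/s1.png

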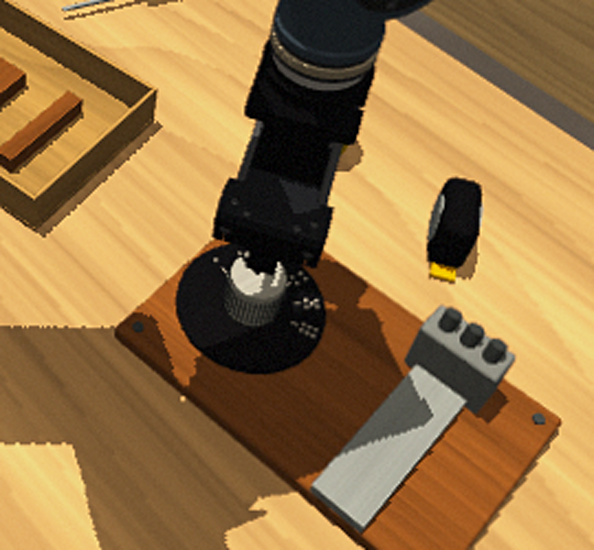

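The fingers are open directly above the sleeve. The jig is unobstructed, so I'm descending.

Request:
carry_out --deltas '[[[0.01,0,0.05,0,0,0,-1],[0.022,0.006,0.13,0,0,0,-1],[0.022,0.006,0.22,0,0,0,-1],[0.022,0.006,0.31,0,0,0,-1],[0.022,0.006,0.4,0,0,0,-1],[0.022,0.006,0.49,0,0,0,-1],[0.022,0.006,0.56,0,0,0,-1],[0.022,0.006,0.61,0,0,0,-1],[0.022,0.006,0.64,0,0,0,-1],[0.022,0.006,0.64,0,0,0,-1]]]'

```text
time_s: 4.32
position: [0.5468, -0.1403, 0.0342]
tcp_rot: [[-0.503, 0.864, -0.002], [0.864, 0.503, 0.001], [0.002, -0.001, -1.0]]
force: [0.2, 0.0, 0.0]
opening: 1.0
grasp_force: 0.0
```

Request:
carry_out --deltas '[[[-0.012,-0.003,0.005,0,0,0,-1],[-0.024,-0.006,0.007,0,0,0,-1],[-0.024,-0.006,0.007,0,0,0,-1],[-0.024,-0.006,0.007,0,0,0,1],[-0.024,-0.006,0.007,0,0,0,1],[-0.024,-0.006,0.007,0,0,0,1],[-0.024,-0.006,0.007,0,0,0,1],[-0.024,-0.006,0.007,0,0,0,1],[-0.024,-0.006,0.007,0,0,0,1],[-0.024,-0.006,0.007,0,0,0,1]]]'

```text
time_s: 5.15
position: [0.5496, -0.1441, 0.0341]
tcp_rot: [[-0.502, 0.865, 0.002], [0.865, 0.502, 0.0], [-0.001, 0.002, -1.0]]
force: [8.1, 7.0, -2.9]
opening: 0.555
grasp_force: 5.3
```

Request:
carry_out --deltas '[[[0,0,0,0,0,0,1],[0,0,0,0,0,0,1],[0,0,0,0,0,0,1],[0,0.003,0,0,0,0,1],[0,0.006,0,0,0,0,1],[0,0.006,0,0,0,0,1],[0,0.006,0,0,0,0,1],[0,0.006,0,0,0,0,1],[0,0.006,0,0,0,0,1],[0,0.006,0,0,0,0,1]]]'

```text
time_s: 5.98
position: [0.5499, -0.1439, 0.034]
tcp_rot: [[-0.502, 0.865, 0.001], [0.865, 0.502, 0.0], [-0.001, 0.001, -1.0]]
force: [4.8, 3.6, -1.1]
opening: 0.544
grasp_force: 30.0
```

Request:
carry_out --deltas '[[[0,0.003,0,0,0,0.0125,1],[0,0.003,0,0,0,0.025,1],[0,0.003,0,0,0,0.0375,1],[0,0.003,0,0,0,0.05,1],[0,0.003,0,0,0,0.0625,1],[0,0.003,0,0,0,0.075,1],[0,0.003,0,0,0,0.0875,1],[0,0.003,0,0,0,0.1,1],[0,0.003,0,0,0,0.1125,1],[0,0.003,0,0,0,0.125,1]]]'

```text
time_s: 6.82
position: [0.5497, -0.1439, 0.034]
tcp_rot: [[0.255, 0.967, -0.0], [0.967, -0.255, -0.001], [-0.001, 0.0, -1.0]]
force: [2.3, 3.3, -0.1]
opening: 0.542
grasp_force: 30.0
```

Request:
carry_out --deltas '[[[0,0,0,0,0,0.0125,1],[0,0,0,0,0,0.025,1],[0,0,0,0,0,0.04,1],[0,0,0,0,0,0.055,1],[0,0,0,0,0,0.07,1],[0,0,0,0,0,0.085,1],[0,0,0,0,0,0.1,1],[0,0,0,0,0,0.115,1],[0,0,0,0,0,0.125,1],[0,0,0,0,0,0.125,1]]]'

```text
time_s: 7.65
position: [0.5501, -0.1443, 0.034]
tcp_rot: [[0.865, 0.501, 0.001], [0.501, -0.865, -0.001], [0.0, 0.001, -1.0]]
force: [3.0, 0.5, -1.4]
opening: 0.545
grasp_force: 30.0
```

Request:
carry_out --deltas '[[[0,0,0,0,0,0,1],[0,0,0,0,0,0,1],[0,0,0,0,0,0,-1],[0,0,0,0,0,0,-1],[0,0,0,0,0,0,-1],[0,0,0,0,0,0,-1],[0,0,0,0,0,0,-1],[0,0,0,0,0,0,-1],[0,0,0,0,0,0,-1],[0,0,0,0,0,0,-1]]]'

```text
time_s: 8.48
position: [0.5496, -0.1437, 0.0339]
tcp_rot: [[0.864, 0.503, -0.0], [0.503, -0.864, 0.0], [-0.0, -0.0, -1.0]]
force: [-0.5, -0.3, 0.0]
opening: 0.984
grasp_force: 0.0
```

Request:
carry_out --deltas '[[[0,0,-0.03,0,0,0,-1],[0,0,-0.1,0,0,0,-1],[0,0,-0.2,0,0,0,-1],[0,0,-0.3,0,0,0,-1],[0,0,-0.4,0,0,0,-1],[0,0,-0.5,0,0,0,-1],[0,0,-0.6,0,0,0,-1],[0,0,-0.7,0,0,0,-1],[0,0,-0.77,0,0,0,-1],[0,0,-0.8,0,0,0,-1]]]'

```text
time_s: 9.32
position: [0.5508, -0.1442, 0.1564]
tcp_rot: [[0.864, 0.503, 0.004], [0.503, -0.864, -0.002], [0.002, 0.003, -1.0]]
force: [0.3, 0.3, -0.3]
opening: 1.003
grasp_force: 0.0
```

Request:
carry_out --deltas '[[[0.02,-0.04,0,0,0,0,-1],[0.06,-0.12,0,0,0,0,-1],[0.1,-0.21,0,0,0,0,-1],[0.14,-0.3,0,0,0,0,-1],[0.18,-0.39,0,0,0,0,-1],[0.22,-0.48,0,0,0,0,-1],[0.26,-0.57,0,0,0,0,-1],[0.3,-0.66,0,0,0,0,-1],[0.34,-0.75,0,0,0,0,-1],[0.38,-0.84,0,0,0,0,-1]]]'

```text
time_s: 10.15
position: [0.535, -0.004, 0.1537]
tcp_rot: [[0.864, 0.504, -0.001], [0.504, -0.864, 0.0], [-0.001, -0.001, -1.0]]
force: [-1.2, -0.9, 0.4]
opening: 0.999
grasp_force: 0.0
```

Request:
carry_out --deltas '[[[0.04,-0.09,0,0,0,0,-0.33],[0.08,-0.18,0,0,0,0,-0.33],[0.12,-0.27,0,0,0,0,-0.33],[0.16,-0.36,0,0,0,0,-0.33],[0.2,-0.44,0,0,0,0,-0.33],[0.23,-0.51,0,0,0,0,-0.33],[0.26,-0.57,0,0,0,0,-0.33],[0.28,-0.61,0,0,0,0,-0.33],[0.29,-0.64,0,0,0,0,-0.33],[0.3,-0.65,0,0,0,0,-0.33]]]'

```text
time_s: 10.98
position: [0.5251, 0.1014, 0.1539]
tcp_rot: [[0.864, 0.503, -0.001], [0.503, -0.864, -0.0], [-0.0, -0.0, -1.0]]
force: [-0.0, 0.7, 0.1]
opening: 0.666
grasp_force: 0.0
```

Run:
```python
from h import *
s=telemetry.read_state(); print(s["position"],s["tcp_rot"][:,0],s["joint_positions"])
for n,(x0,x1,y0,y1) in dict(top=(355,425,190,260),side=(325,405,250,325)).items():
    im=capture(n)[y0:y1,x0:x1,::-1]; cv2.imwrite(f"pics/dial_{n}.png",im)
a=cv2.resize(cv2.imread("pics/dial_top.png"),(400,400),interpolation=2)
b=cv2.resize(cv2.imread("pics/dial_side.png"),(400,400),interpolation=2)
cv2.imwrite("pics/dial.png",np.hstack([a,b]))
```

```text
[0.52514227 0.10144794 0.15386476] [ 8.64081896e-01  5.03351032e-01 -4.65236290e-04] [-1.04177115e+00  2.69971725e+01  9.78154858e+01 -4.49027850e-03
  5.52162872e+01  5.87388393e+01]
```

View pics/dial.png

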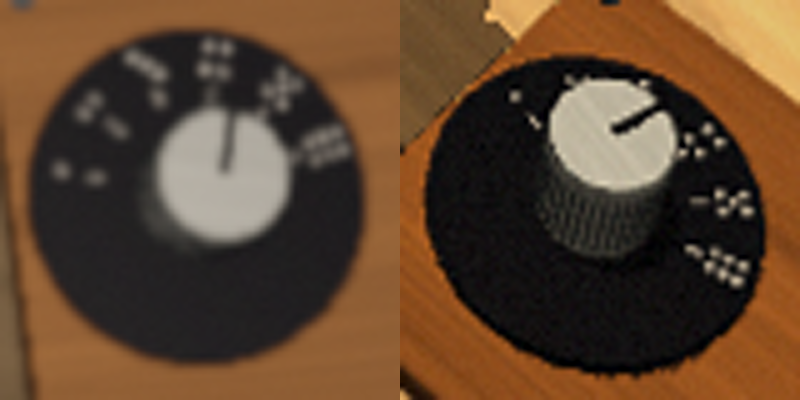

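The dial's line now points at the four-dot mark (top half: line tip at (233,108), tick 4 at (211,95), both about 9° right of vertical). Number 4 is set, so I'm going for the board.

Request:
carry_out --deltas '[[[0.02,-0.04,0.02,0,0,0.005,-0.33],[0.06,-0.12,0.06,0,0,0.012,-0.33],[0.1,-0.21,0.1,0,0,0.02,-0.33],[0.14,-0.3,0.15,0,0,0.028,-0.33],[0.18,-0.39,0.2,0,0,0.036,-0.33],[0.22,-0.48,0.25,0,0,0.044,-0.33],[0.26,-0.56,0.29,0,0,0.05,-0.33],[0.29,-0.62,0.33,0,0,0.055,-0.33],[0.31,-0.66,0.35,0,0,0.057,-0.33],[0.32,-0.682,0.36,0,0,0.057,-0.33]]]'

```text
time_s: 11.92
position: [0.5156, 0.2135, 0.0994]
tcp_rot: [[0.986, 0.168, -0.001], [0.168, -0.986, -0.0], [-0.001, 0.0, -1.0]]
force: [-0.5, 0.3, 0.4]
opening: 0.663
grasp_force: 0.0
```

Request:
carry_out --deltas '[[[0,0,0,0,0,0,-0.33],[0,0,0,0,0,0,-0.33],[0,0,0,0,0,0,-0.33],[0,0,0.05,0,0,0,-0.33],[0,0,0.1,0,0,0,-0.33],[0,0,0.15,0,0,0,-0.33],[0,0,0.2,0,0,0,-0.33],[0,0,0.24,0,0,0,-0.33],[0,0,0.26,0,0,0,-0.33],[0,0,0.26,0,0,0,-0.33]]]'

```text
time_s: 12.75
position: [0.5149, 0.2131, 0.0598]
tcp_rot: [[0.986, 0.168, -0.002], [0.168, -0.986, -0.0], [-0.002, 0.0, -1.0]]
force: [-0.4, -0.1, 0.2]
opening: 0.664
grasp_force: 0.0
```

Run:
```python
from h import *
s=telemetry.read_state(); print(s["position"],s["tcp_rot"],s["joint_positions"],s["force"])
cv2.imwrite("pics/g0.png",cv2.resize(capture("side")[120:270,150:340,::-1],None,fx=3.5,fy=3.5,interpolation=2))
```

```text
[0.51489449 0.21313802 0.05978978] [[ 9.85825199e-01  1.67762292e-01 -2.11917072e-03]
 [ 1.67761748e-01 -9.85827474e-01 -4.33448542e-04]
 [-2.16185304e-03  7.17887117e-05 -9.99997661e-01]] [ 1.09981641e+01  3.67707925e+01  9.84647449e+01 -1.72094379e-03
  4.48883901e+01  9.13416497e+01] [-0.35550956 -0.11343796  0.17792281]
```

View pics/g0.png

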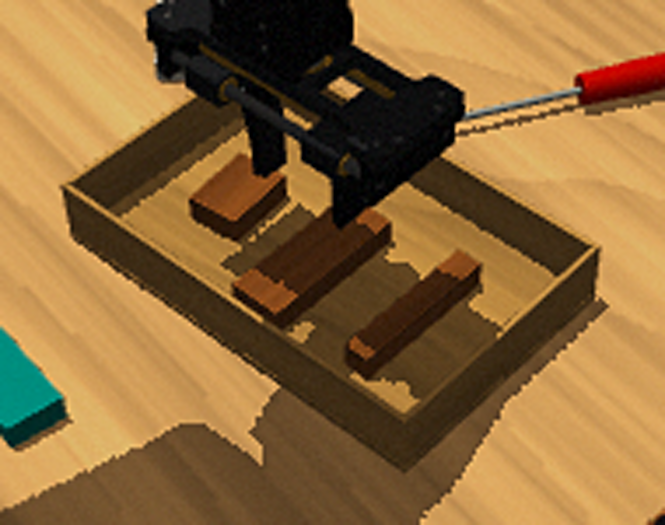

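The fingers straddle the board at about (300,250), with a clear gap to the block and the stick. I'm descending and gripping.

Request:
carry_out --deltas '[[[0,0,0.03,0,0,0,-0.33],[0,0,0.07,0,0,0,-0.33],[0,0,0.12,0,0,0,-0.33],[0,0,0.17,0,0,0,-0.33],[0,0,0.22,0,0,0,-0.33],[0,0,0.27,0,0,0,-0.33],[0,0,0.31,0,0,0,-0.33],[0,0,0.335,0,0,0,-0.33],[0,0,0.345,0,0,0,-0.33],[0,0,0.345,0,0,0,-0.33]]]'

```text
time_s: 13.63
position: [0.5154, 0.2132, 0.0087]
tcp_rot: [[0.986, 0.168, -0.001], [0.168, -0.986, -0.0], [-0.001, 0.0, -1.0]]
force: [0.6, -0.4, -0.1]
opening: 0.666
grasp_force: 0.0
```

Request:
carry_out --deltas '[[[0,0,0,0,0,0,1],[0,0,0,0,0,0,1],[0,0,0,0,0,0,1],[0,0,0,0,0,0,1],[0,0,0,0,0,0,1],[0,0,0,0,0,0,1],[0,0,0,0,0,0,1],[0,0,0,0,0,0,1],[0,0,0,0,0,0,1],[0,0,0,0,0,0,1]]]'

```text
time_s: 14.47
position: [0.5156, 0.2133, 0.0092]
tcp_rot: [[0.986, 0.168, -0.0], [0.168, -0.986, -0.0], [-0.0, 0.0, -1.0]]
force: [0.3, -0.3, 0.3]
opening: 0.031
grasp_force: 0.0
```

Run:
```python
from h import *
s=telemetry.read_state(); print(s["opening"],s["grasp_force"])
a=cv2.resize(capture("side")[130:270,160:330,::-1],(480,395),interpolation=2)
b=cv2.resize(capture("top")[170:290,145:305,::-1],(527,395),interpolation=2)
cv2.imwrite("pics/g1.png",cv2.resize(np.hstack([a,b]),(800,314)))
```

```text
0.030769630946459185 0.0
```

View pics/g1.png

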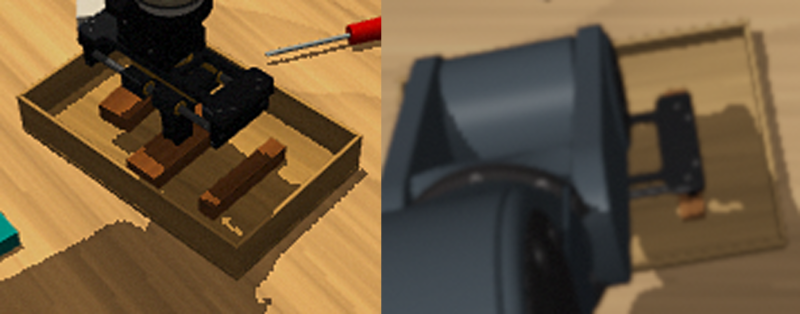

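The view is ambiguous: the fingers are at the board, near (180,130) in the left half, but the opening reads almost shut. That was my tenth picture, so from here I'll check numerically.

Run:
```python
from h import *
np.set_printoptions(precision=1,suppress=True,linewidth=200)
s=telemetry.read_state(); p=s["position"];R=s["tcp_rot"]
print("tcp side px",proj("side",[p,p+R[:,1]*.02,p-R[:,1]*.02,p-[0,0,.0]-R[:,2]*.02]))
im=capture("side"); hsv=cv2.cvtColor(im,cv2.COLOR_RGB2HSV)
m0=cv2.imread("pics/side0.png"); 
sub=im[165:212,212:266].astype(int)
# symbols: #black gripper, B oak-red, . other
h=hsv[165:212,212:266]
ch=np.full(h.shape[:2],'.')
ch[(h[...,1]>110)&(h[...,0]<14)]='B'
ch[h[...,2]<75]='d'
ch[(h[...,2]<45)]='#'
print("\n".join(f"{165+i} "+"".join(r) for i,r in enumerate(ch)))
```

```text
tcp side px [[239.9 195.5]
 [246.3 199.8]
 [233.6 191.3]
 [239.6 189.5]]
165 ...###############dd########################dd########
166 ...############d####dd#######################d########
167 ..d##########d.dd#####dd######################.d######
168 ..B##########d#########dd###################....######
169 BBBB########dd###########dd################...d#######
170 BBBBBd######d#############dd##############...#########
171 BBBBBBB#####dd##############dd##########d...##########
172 BBBBBBB.B####d###############dd#######################
173 BBBBBBBBBB####d################dd#####################
174 .BBBB.BBBBBd#dd##################dd###################
175 BBB.BBBBBddddd##############.d####d###################
176 BB.BBBB.ddddd##############.dd#####dBB################
177 BBBBBBBddddd###d##########.d#######BBB################
178 BBBBBBddddd######d########d#######dBBB################
179 BBBBdddddd######d..d#####dd#######BBBB################
180 BBddddddd######....#######dd#######BBB################
181 dBddddddd#####.....d#################B################
182 ###ddd#d#####.......
[... 1045 characters left out ...]
...BBBBBBBB.Bddddddddddddd######d..................
201 .....BBBBBBBBBBBBddddddddddd######d...................
202 .....#BBBBBBBBBBB.dddddddd#######d....................
203 .....##dBBBBBBBBBBBBddddd#######d.....................
204 #....####BBBBBB.BBBBBddd######d......................d
205 dd....####dBB..BBBBBBdd######d.....................ddd
206 dddd...d####BBBBBBBBB#######d......................ddd
207 ddddd....####.BBBBBB#######d......................dddd
208 ddddddd...d###dBBBB#######......................dddddd
209 dddddddd...d####Bd######dddd...................ddddddd
210 dddddddddd...##########d...d.................ddddddddd
211 ddddddddddd...d#######d......d..............dddddddddd
```

Run:
```python
from h import *
np.set_printoptions(precision=1,suppress=True,linewidth=200)
p=np.array([.5149,.2131,0]);x=np.array([.986,.168,0]);y=np.array([.168,-.986,0])
for z in(.06,.076):
  for sg in(1,-1):
    print(z,sg,[proj("side",p+x*a+y*sg*b+[0,0,z])[0] for a in(-.0095,.0095) for b in(.029,.044)])
g=cv2.imread("pics/g0.png"); v=cv2.cvtColor(cv2.resize(g,(190,150),interpolation=cv2.INTER_AREA),cv2.COLOR_BGR2GRAY)
c=v[20:75,50:115]
print("\n".join(f"{140+i} "+"".join('#' if k<30 else ('d' if k<60 else '.') for k in r) for i,r in enumerate(c)))
print("col0=200")
s=telemetry.read_state();print(s["joint_positions"],s["tau"],s["moment"])
```

```text
0.06 1 [array([245.4, 188.7]), array([250.5, 192. ]), array([251.3, 184. ]), array([256.3, 187.3])]
0.06 -1 [array([226.5, 176.3]), array([221.7, 173.1]), array([232.4, 171.8]), array([227.6, 168.8])]
0.076 1 [array([245.2, 183.6]), array([250.3, 186.9]), array([251.2, 178.9]), array([256.2, 182.2])]
0.076 -1 [array([226.1, 171.1]), array([221.2, 168. ]), array([232. , 166.7]), array([227.2, 163.6])]
140 #dd######d#dddd##ddd##################dd##########ddd##########d.
141 ..d########d#######ddd#########################d#ddddd###########
142 ...############dd####dd#######################...d#ddddd#########
143 ...###########dddd#####dd###################d......d#ddddd#######
144 ...d#########ddddd#######dd################d........dddddddd#####
145 ....d########ddddddd######dd###############d..........##ddddd####
146 ......#######d##dddd#######ddd############ddd........#####ddddd##
147 ......d######dd###ddd########ddd###########dddd.....#######ddd###
148 .....dddd####dd####dddd#######ddd############dddd.###############
149 ....dddddd######dd##dddd######ddddd###########dd##############
[... 2549 characters left out ...]
d............ddddddddddddddddddddddd.d##d...
187 .............ddd###dd....d.......dddddddddddddddddddddddd####d...
188 ................d#dd....ddd.....dddddddddddddddddddddddd#####d...
189 ..........................d....ddddddddddddddddddddddd#######d...
190 .............................dddddddddddddddddddddddd######d.....
191 ............................dddddddddddddddddddddddd######d......
192 ...........................dddddddddddddddddddddddd######d.......
193 .................d.......ddddddddddddddddddddddddd######d........
194 ........................ddddddddddddddddddddddddd#####dd.........
col0=200
[11.  41.7 99.6  0.  38.7 91.3] [ -0.  -43.5  -8.7   0.   -0.1   0. ] [-0.   0.1 -0. ]
```

The side view shows the real finger ends about 16–18 mm above the reported TCP. So the fingers closed just above the board without touching it. I'll reopen, go lower and watch the force.

Request:
carry_out --deltas '[[[0,0,0,0,0,0,-0.33],[0,0,0,0,0,0,-0.33],[0,0,0,0,0,0,-0.33],[0,0,0,0,0,0,-0.33],[0,0,0,0,0,0,-0.33],[0,0,0,0,0,0,-0.33],[0,0,0,0,0,0,-0.33],[0,0,0,0,0,0,-0.33],[0,0,0,0,0,0,-0.33],[0,0,0,0,0,0,-0.33]]]'

```text
time_s: 15.45
position: [0.5156, 0.2133, 0.0092]
tcp_rot: [[0.986, 0.168, 0.0], [0.168, -0.986, 0.0], [0.0, -0.0, -1.0]]
force: [0.4, 0.9, -0.3]
opening: 0.636
grasp_force: 0.0
```

Run:
```python
from h import *
from rig import bot
print(bot.tcp_to_grasp,[a for a in dir(bot) if a[0]!='_'])
s=telemetry.read_state();print(s["position"],s["opening"],s["force"])
c=cv2.cvtColor(capture("side"),cv2.COLOR_RGB2GRAY)[165:215,210:270]
print("\n".join(f"{165+i} "+"".join('#' if k<30 else ('d' if k<60 else '.') for k in r) for i,r in enumerate(c)))
p=s["position"]*[1,1,0];x=np.array([.986,.168,0]);y=np.array([.168,-.986,0])
for z in(.01,.027):
  for sg in(1,-1):
    print(z,sg,[proj("side",p+x*a+y*sg*b+[0,0,z])[0].round(1) for a in(-.0095,.0095) for b in(.029,.044)])
```

```text
0.0187 ['PlanningError', 'tcp_to_grasp']
[0.51564305 0.21329452 0.00921203] 0.6358668101363714 [ 0.38131466  0.9088591  -0.25443986]
165 d####d####ddd#######dd##########d........d########dddd######
166 ..####d####dddd######d.d###########.....###########d########
167 ...d###d..d##ddd######..d###########...#####################
168 ....dd.....##ddddd####....d##########d######################
169 ...........d####dddd###....d.d##############################
170 ............#####dddd##........#############################
171 ............######ddddd.........d###########################
172 ............#########dd#d.......############################
173 ............d#########dd##.....#############################
174 .............###########dd#d..##############################
175 ...........dd############dd#################################
176 ..........ddd##########.d###################################
177 .........dddd##########d..##dd##########d###################
178 ........ddddd##########d...#############d#d##########dd#####
179 ......dddddd###########d..d#####dd########dd###dd####
[... 1984 characters left out ...]
###d...dddd..............ddddddddddddd
211 ddddddddddddd...d#######d....dddd.............ddddddddddddd#
212 ddddddddddddddd..d#####d.......ddddd.........dddddddddddd###
213 dddddddddddddddd...d#d...........ddddd......dddddddddddd#ddd
214 dddddddddddddddddd..d..............ddd....ddddddddddddd#d###
0.01 1 [array([246.3, 203.8]), array([251.2, 207. ]), array([252. , 199.2]), array([256.9, 202.4])]
0.01 -1 [array([228. , 191.4]), array([223.4, 188.3]), array([233.7, 187. ]), array([229.1, 184. ])]
0.027 1 [array([246.1, 198.7]), array([251., 202.]), array([251.8, 194.1]), array([256.8, 197.3])]
0.027 -1 [array([227.6, 186.3]), array([222.9, 183.2]), array([233.3, 181.9]), array([228.7, 178.9])]
```

Request:
carry_out --deltas '[[[0,0,0.01,0,0,0,-0.33],[0,0,0.025,0,0,0,-0.33],[0,0,0.04,0,0,0,-0.33],[0,0,0.055,0,0,0,-0.33],[0,0,0.07,0,0,0,-0.33],[0,0,0.085,0,0,0,-0.33],[0,0,0.095,0,0,0,-0.33],[0,0,0.1,0,0,0,-0.33],[0,0,0.1,0,0,0,-0.33],[0,0,0.1,0,0,0,-0.33]]]'

```text
time_s: 16.33
position: [0.5156, 0.2133, -0.0058]
tcp_rot: [[0.986, 0.168, -0.0], [0.168, -0.986, -0.0], [-0.0, -0.0, -1.0]]
force: [-0.1, 0.7, 0.1]
opening: 0.665
grasp_force: 0.0
```

Request:
carry_out --deltas '[[[0,0,0,0,0,0,1],[0,0,0,0,0,0,1],[0,0,0,0,0,0,1],[0,0,0,0,0,0,1],[0,0,0,0,0,0,1],[0,0,0,0,0,0,1],[0,0,0,0,0,0,1],[0,0,0,0,0,0,1],[0,0,0,0,0,0,1],[0,0,0,0,0,0,1]]]'

```text
time_s: 17.17
position: [0.5157, 0.2133, -0.0057]
tcp_rot: [[0.986, 0.168, 0.0], [0.168, -0.986, 0.0], [0.0, -0.0, -1.0]]
force: [-0.4, -0.6, 1.2]
opening: 0.456
grasp_force: 30.0
```

Request:
carry_out --deltas '[[[0,0,-0.03,0,0,0,1],[0,0,-0.1,0,0,0,1],[0,0,-0.2,0,0,0,1],[0,0,-0.32,0,0,0,1],[0,0,-0.45,0,0,0,1],[0,0,-0.58,0,0,0,1],[0,0,-0.7,0,0,0,1],[0,0,-0.8,0,0,0,1],[0,0,-0.88,0,0,0,1],[0,0,-0.93,0,0,0,1]]]'

```text
time_s: 18.0
position: [0.5162, 0.2135, 0.136]
tcp_rot: [[0.986, 0.168, 0.003], [0.168, -0.986, 0.001], [0.003, -0.0, -1.0]]
force: [-0.3, 0.8, -0.1]
opening: 0.458
grasp_force: 30.0
```

Request:
carry_out --deltas '[[[0,0.04,0,0,0,0,1],[-0.01,0.12,0,0,0,0,1],[-0.02,0.21,0,0,0,0,1],[-0.03,0.3,0,0,0,0,1],[-0.04,0.4,0,0,0,0,1],[-0.05,0.5,0,0,0,0,1],[-0.06,0.6,0,0,0,0,1],[-0.07,0.7,0,0,0,0,1],[-0.08,0.8,0,0,0,0,1],[-0.09,0.9,0,0,0,0,1]]]'

```text
time_s: 18.83
position: [0.5238, 0.0761, 0.1325]
tcp_rot: [[0.986, 0.167, -0.003], [0.167, -0.986, -0.0], [-0.003, -0.0, -1.0]]
force: [-0.2, -0.8, -1.8]
opening: 0.458
grasp_force: 30.0
```

Request:
carry_out --deltas '[[[-0.01,0.1,0,0,0,0,1],[-0.02,0.2,0,0,0,0,1],[-0.03,0.3,0,0,0,0,1],[-0.04,0.4,0,0,0,0,1],[-0.05,0.5,0,0,0,0,1],[-0.06,0.6,0,0,0,0,1],[-0.07,0.7,0,0,0,0,1],[-0.08,0.8,0,0,0,0,1],[-0.09,0.9,0,0,0,0,1],[-0.1,0.98,0,0,0,0,1]]]'

```text
time_s: 19.67
position: [0.5337, -0.0714, 0.1326]
tcp_rot: [[0.986, 0.167, -0.002], [0.167, -0.986, 0.0], [-0.002, -0.001, -1.0]]
force: [0.1, 0.1, 0.2]
opening: 0.458
grasp_force: 30.0
```

Request:
carry_out --deltas '[[[-0.01,0.1,0,0,0,0,1],[-0.02,0.2,0,0,0,0,1],[-0.03,0.3,0,0,0,0,1],[-0.04,0.4,0,0,0,0,1],[-0.05,0.5,0,0,0,0,1],[-0.06,0.6,0,0,0,0,1],[-0.07,0.69,0,0,0,0,1],[-0.08,0.77,0,0,0,0,1],[-0.09,0.82,0,0,0,0,1],[-0.1,0.84,0,0,0,0,1]]]'

```text
time_s: 20.5
position: [0.5414, -0.1978, 0.1337]
tcp_rot: [[0.986, 0.167, 0.001], [0.167, -0.986, -0.0], [0.0, 0.001, -1.0]]
force: [0.2, -0.0, -0.6]
opening: 0.461
grasp_force: 30.0
```

Request:
carry_out --deltas '[[[-0.01,0.04,0,0,0,0.001,1],[-0.02,0.12,0.02,0,0,0.003,1],[-0.02,0.21,0.05,0,0,0.005,1],[-0.03,0.3,0.09,0,0,0.007,1],[-0.04,0.39,0.13,0,0,0.009,1],[-0.05,0.48,0.18,0,0,0.011,1],[-0.06,0.57,0.23,0,0,0.011,1],[-0.07,0.65,0.28,0,0,0.011,1],[-0.07,0.7,0.32,0,0,0.011,1],[-0.07,0.713,0.33,0,0,0.011,1]]]'

```text
time_s: 21.33
position: [0.5483, -0.3049, 0.0825]
tcp_rot: [[0.995, 0.098, -0.001], [0.098, -0.995, 0.001], [-0.001, -0.001, -1.0]]
force: [-0.7, -0.2, -0.5]
opening: 0.456
grasp_force: 30.0
```

Request:
carry_out --deltas '[[[0,0,0,0,0,0,1],[0,0,0,0,0,0,1],[0,0,0,0,0,0,1],[0,0,0,0,0,0,1],[0,0,0,0,0,0,1],[0,0,0,0,0,0,1],[0,0,0,0,0,0,1],[0,0,0,0,0,0,1],[0,0,0,0,0,0,1],[0,0,0,0,0,0,1]]]'

```text
time_s: 22.17
position: [0.5488, -0.3034, 0.0842]
tcp_rot: [[0.995, 0.099, 0.0], [0.099, -0.995, -0.0], [0.0, 0.0, -1.0]]
force: [-0.1, -0.1, -1.0]
opening: 0.451
grasp_force: 30.0
```

Run:
```python
from h import *
s=telemetry.read_state();print(s["position"],s["tcp_rot"],s["force"])
for n in("top","side"):
  im=capture(n); cv2.imwrite(f"pics/{n}_hold.png",im[:,:,::-1])
im=cv2.imread("pics/side_hold.png"); ref=cv2.imread("pics/side0.png")
g=cv2.cvtColor(im,cv2.COLOR_BGR2HSV)[285:395,400:480]
# board expected corners
p=s["position"];R=s["tcp_rot"];
for z in(.0107,.0307):print([proj("side",p+R[:,0]*a+R[:,1]*b+[0,0,z])[0].round(1) for a,b in((-.055,-.02),(-.055,.02),(.055,-.02),(.055,.02))])
```

```text
[ 0.54881145 -0.30340552  0.08424789] [[ 9.95056476e-01  9.93106502e-02  7.09772197e-05]
 [ 9.93106542e-02 -9.95056476e-01 -5.61389078e-05]
 [ 6.50511507e-05  6.29101779e-05 -9.99999996e-01]] [-0.13120443 -0.10397946 -1.00051084]
[array([410.4, 341. ]), array([431.4, 357.6]), array([446.7, 300. ]), array([467.2, 314.6])]
[array([413.1, 335.2]), array([434.6, 352. ]), array([449.8, 293.8]), array([470.8, 308.6])]
```

Request:
carry_out --deltas '[[[0,0.003,0.02,0,0,0,1],[0,0.006,0.06,0,0,0,1],[0,0.01,0.11,0,0,0,1],[0,0.01,0.17,0,0,0,1],[0,0.01,0.23,0,0,0,1],[0,0.01,0.29,0,0,0,1],[0,0.01,0.35,0,0,0,1],[0,0.01,0.39,0,0,0,1],[0,0.01,0.42,0,0,0,1],[0,0.01,0.42,0,0,0,1]]]'

```text
time_s: 23.1
position: [0.5486, -0.3046, 0.0201]
tcp_rot: [[0.995, 0.099, -0.001], [0.099, -0.995, 0.001], [-0.001, -0.001, -1.0]]
force: [-0.5, 0.5, -0.1]
opening: 0.454
grasp_force: 30.0
```

Request:
carry_out --deltas '[[[0,0,0,0,0,0,1],[0,0,0,0,0,0,1],[0.005,0,0,0,0,0,1],[0.012,0,0,0,0,0,1],[0.02,0,0,0,0,0,1],[0.03,0,0,0,0,0,1],[0.04,0,0,0,0,0,1],[0.045,0,0,0,0,0,1],[0.045,0,0,0,0,0,1],[0.045,0,0,0,0,0,1]]]'

```text
time_s: 23.93
position: [0.5557, -0.3042, 0.0212]
tcp_rot: [[0.995, 0.099, 0.0], [0.099, -0.995, -0.0], [-0.0, 0.0, -1.0]]
force: [-0.6, 0.2, -2.2]
opening: 0.455
grasp_force: 30.0
```

Run:
```python
from h import *
s=telemetry.read_state();print(s["position"],s["force"],s["moment"])
im=capture("side"); h=cv2.cvtColor(im,cv2.COLOR_RGB2HSV)
print("r: wood-hue(h<14,s>110)  s: steel (low sat, v>=70)  #: dark")
for i in range(300,385):
  r=h[i,395:490]; print(i,"".join('#' if v<40 else('r' if (hh<14 and ss>110) else('s' if ss<60 else '.')) for hh,ss,v in r))
```

```text
[ 0.55570619 -0.30418846  0.02119031] [-0.63814052  0.20022138 -2.16605263] [-0.07706466  0.18544334  0.00668882]
r: wood-hue(h<14,s>110)  s: steel (low sat, v>=70)  #: dark
300 ##ssss.rrr.rrrrrrrr#############################################ssssssssssss###s.sss#########..
301 ###sssss.rr..rr.rrrr##############################################ssssssssssssssssss########...
302 #rr.ssssssrr.rrrr.r..#################################################sssssssssssss########r...
303 #rrrrsssss.rrrrrrr....#####################################################################....
304 r.r.rr.sssss.rrrrr......##################################################################.....
305 rrrr..r.#ssss.r..###.....################################################################......
306 r.....rrrsssss..#####.....#############################################################........
307 .......rrrr#s..########.....##########################################################.........
308 ..r.r.....rr#..#########.....########################################################..........
309 rr.r.......r.#########
[... 6873 characters left out ...]

378 rrssssssssssssssssssssssssssss.rrrrrrr.r.rr.r.rrrrrrrrrr.rrrr.rrrrrrrrrrrrrr.rrrrrr............
379 .r..sssssssssssssssssssssssss..rrrrrrrrrrrrrr.rrrrrrrrrrrrrrrrrrrrrrrrrrrrrrrrrrrr.............
380 rrrr.sssssssssssssssssssssss.rrrrrrrrrrrrrrrrrrrrrr.rrrrrr.rr.rrrrrrrrrrrrrrr.rrr..............
381 r.rr.rsssssssssssssssssssss.r.r.rr.rrr.rrr.rrrr.rrr.rrrrrrrrr.rrrrrrrrrrr.rrrrrrr..............
382 rrrrrrr.sssssssssssssssssssrrrr.rrrrrrrrrrrrrrrrr.rrrrrrrrrrrrrrrrrrrrrrrrrrr.rr...............
383 ..rrrr.rssssssssssssssssss.rrrrr..r..rrrrrrrrrrrrrrrrrrr.rrr.rrrrrrrrrrrrrrrrrr................
384 ...rrrrrr.sssssssssssssss.rrrrrrrrrrrrrrrrrrrr.rrrrr.rrrrrrrr.rrrrrrrrr.rrrrrr.................
```

Request:
carry_out --deltas '[[[0.004,0,0,0,0,0,1],[0.008,0,0,0,0,0,1],[0.012,0,0,0,0,0,1],[0.016,0,0,0,0,0,1],[0.02,0,0,0,0,0,1],[0.024,0,0,0,0,0,1],[0.028,0,0,0,0,0,1],[0.03,0,0,0,0,0,1],[0.03,0,0,0,0,0,1],[0.03,0,0,0,0,0,1]]]'

```text
time_s: 24.82
position: [0.5601, -0.3038, 0.0212]
tcp_rot: [[0.995, 0.099, -0.0], [0.099, -0.995, -0.0], [-0.0, 0.0, -1.0]]
force: [1.1, 0.2, -0.4]
opening: 0.452
grasp_force: 30.0
```

Request:
carry_out --deltas '[[[0,0,0.004,0,0,0,1],[0,0,0.008,0,0,0,1],[0.003,0,0.008,0,0,0,1],[0.006,0,0.008,0,0,0,1],[0.009,0,0.008,0,0,0,1],[0.012,0,0.008,0,0,0,1],[0.015,0,0.008,0,0,0,1],[0.015,0,0.008,0,0,0,1],[0.015,0,0.008,0,0,0,1],[0.015,0,0.008,0,0,0,1]]]'

```text
time_s: 25.65
position: [0.5606, -0.3036, 0.0198]
tcp_rot: [[0.995, 0.1, -0.003], [0.1, -0.995, 0.001], [-0.003, -0.001, -1.0]]
force: [-5.6, -1.5, 0.3]
opening: 0.455
grasp_force: 30.0
```

Request:
carry_out --deltas '[[[0.003,0,0,0,0,0,1],[0.006,0,0,0,0,0,1],[0.008,0,0,0,0,0,1],[0.008,0,0.002,0,0,0,1],[0.008,0,0.004,0,0,0,1],[0.008,0,0.004,0,0,0,1],[0.008,0,0.004,0,0,0,1],[0.008,0,0.004,0,0,0,1],[0.008,0,0.004,0,0,0,1],[0.008,0,0.004,0,0,0,1]]]'

```text
time_s: 26.48
position: [0.5605, -0.3035, 0.0193]
tcp_rot: [[0.995, 0.1, -0.006], [0.1, -0.995, 0.001], [-0.006, -0.002, -1.0]]
force: [-7.6, -2.1, 3.3]
opening: 0.457
grasp_force: 30.0
```

Request:
carry_out --deltas '[[[0,0,0,0,0,0,-0.1],[0,0,0,0,0,0,-0.33],[0,0,0,0,0,0,-0.33],[0,0,0,0,0,0,-0.33],[0,0,0,0,0,0,-0.33],[0,0,0,0,0,0,-0.33],[0,0,-0.01,0,0,0,-0.33],[0,0,-0.04,0,0,0,-0.33],[0,0,-0.1,0,0,0,-0.33],[0,0,-0.18,0,0,0,-0.33]]]'

```text
time_s: 27.32
position: [0.5631, -0.3031, 0.0466]
tcp_rot: [[0.995, 0.099, -0.001], [0.099, -0.995, 0.001], [-0.001, -0.001, -1.0]]
force: [0.1, -1.0, 0.1]
opening: 0.669
grasp_force: 0.0
```

Request:
carry_out --deltas '[[[0,0,-0.1,0,0,0,-0.33],[0,0,-0.2,0,0,0,-0.33],[0,0,-0.3,0,0,0,-0.33],[0,0,-0.4,0,0,0,-0.33],[0,0,-0.5,0,0,0,-0.33],[0,0,-0.6,0,0,0,-0.33],[0,0,-0.7,0,0,0,-0.33],[0,0,-0.8,0,0,0,-0.33],[0,0,-0.87,0,0,0,-0.33],[0,0,-0.9,0,0,0,-0.33]]]'

```text
time_s: 28.15
position: [0.5646, -0.3042, 0.1846]
tcp_rot: [[0.995, 0.099, 0.004], [0.099, -0.995, -0.003], [0.004, 0.003, -1.0]]
force: [0.4, 0.1, 0.0]
opening: 0.665
grasp_force: 0.0
```

Request:
carry_out --deltas '[[[0,-0.05,0,0,0,0,-0.33],[0,-0.14,0,0,0,0,-0.33],[0,-0.24,0,0,0,0,-0.33],[0,-0.34,0,0,0,0,-0.33],[0,-0.44,0,0,0,0,-0.33],[0,-0.54,0,0,0,0,-0.33],[0,-0.64,0,0,0,0,-0.33],[0,-0.74,0,0,0,0,-0.33],[0,-0.84,0,0,0,0,-0.33],[0,-0.94,0,0,0,0,-0.33]]]'

```text
time_s: 28.98
position: [0.5494, -0.1615, 0.1814]
tcp_rot: [[0.995, 0.099, 0.0], [0.099, -0.995, 0.0], [0.0, -0.0, -1.0]]
force: [0.0, 0.6, 0.9]
opening: 0.667
grasp_force: 0.0
```

Request:
carry_out --deltas '[[[0,-0.1,0,0,0,0,-0.33],[0,-0.2,0,0,0,0,-0.33],[0,-0.3,0,0,0,0,-0.33],[0,-0.4,0,0,0,0,-0.33],[0,-0.5,0,0,0,0,-0.33],[0,-0.6,0,0,0,0,-0.33],[0,-0.7,0,0,0,0,-0.33],[0,-0.8,0,0,0,0,-0.33],[0,-0.87,0,0,0,0,-0.33],[0,-0.9,0,0,0,0,-0.33]]]'

```text
time_s: 29.82
position: [0.5357, -0.0269, 0.1814]
tcp_rot: [[0.995, 0.101, -0.0], [0.101, -0.995, 0.0], [-0.0, -0.0, -1.0]]
force: [0.5, 0.7, 0.4]
opening: 0.665
grasp_force: 0.0
```

Run:
```python
from h import *
s=telemetry.read_state();print(s["position"],s["force"],s["time_s"])
for n in("top","side"):
  cv2.imwrite(f"pics/{n}_f.png",capture(n)[:,:,::-1])
n="top"; im=cv2.imread("pics/top_f.png"); big=cv2.resize(im[180:275,430:490],None,fx=1,fy=1)
h=cv2.cvtColor(big,cv2.COLOR_BGR2HSV); 
for i,r in enumerate(h): print(180+i,"".join('#' if v<40 else('r' if (hh<14 and ss>110) else('s' if ss<60 else '.')) for hh,ss,v in r))
```

```text
[ 0.53565692 -0.02689451  0.18139865] [0.52562049 0.6644037  0.41561642] 29.8167
180 sss.r.....rr.sssssssssssssssssssssssssssssssssssrrrrrrrrr...
181 sss.r..rrrr.ssssssssssssssssssssssssssssssssssss.rrr...rrr..
182 sss.rr..rr.sssssssssssssssssssssssssssssssssssss.rr...rrrr..
183 sss.rrr.r.ssssssssssssssssssssssssssssssssssssss.r.r.r.r.r..
184 sss.r.rrr.ssssssssssssssssssssssssssssssssssssss.r.r..r.r...
185 sss.r...r.sssssssssssssssssssssssssssssssssssssssr....r.r...
186 sssrr.r.rrsssssssssssssssssssssssssssssssssssssssr..........
187 sssrr...rr.sssssssssssssssssssssssssssssssssssss.r..........
188 sssrr.r.rr.sssssssssssssssssssssssssssssssssssss.r.......r..
189 sssr.rr..r.sssssssssssssssssssssssssssssssssss.rrrr.........
190 sssrrrrr.r.sssssssssssssssssssssssssssssssss.rr.r.r.........
191 sssrrrr.rr.sssssssssssssssssssss.......ssss.rrrr...r..r....r
192 sssr....rrrsssssssssss.......rrrr..rrrr...rrrrrr....r...rrr.
193 sssr...rr.rsssssssss.rr...rrrrrrr...rrrrrr.rrrrrr.....r.rrr.
194 sssr....rrr.ssssssssrrr.............rrrrrr...rr..r....rrr.r.
195 sssr.rr..rr.sssssss.rrr..r.........r.rrr
[... 4455 characters left out ...]
..................................................
265 ............................................................
266 ............................................................
267 ............................................................
268 ............................................................
269 ............................................................
270 ............................................................
271 ............................................................
272 ............................................................
273 ............................................................
274 ............................................................
```

Run:
```python
from h import *
t=cv2.imread("pics/top_f.png");s=cv2.imread("pics/side_f.png")
for r in (205,232): print("top",r,[(c,*map(int,t[r,c])) for c in list(range(444,458))])
for r in (205,232): print("topR",r,[(c,*map(int,t[r,c])) for c in list(range(468,484))])
h=cv2.cvtColor(s,cv2.COLOR_BGR2HSV)
for i in range(300,385,1): print(i,"".join('#' if v<40 else('r' if (hh<14 and ss>110) else('s' if ss<60 else '.')) for hh,ss,v in h[i,395:490]))
```

```text
top 205 [(444, 52, 94, 142), (445, 52, 91, 138), (446, 57, 84, 121), (447, 74, 83, 95), (448, 103, 108, 110), (449, 120, 126, 129), (450, 89, 98, 106), (451, 42, 56, 73), (452, 28, 49, 78), (453, 38, 69, 110), (454, 45, 83, 128), (455, 46, 83, 129), (456, 45, 83, 128), (457, 46, 84, 131)]
top 232 [(444, 50, 91, 139), (445, 50, 91, 140), (446, 49, 91, 139), (447, 49, 90, 138), (448, 49, 90, 138), (449, 50, 89, 136), (450, 55, 85, 124), (451, 75, 88, 106), (452, 110, 116, 119), (453, 126, 132, 134), (454, 102, 109, 114), (455, 54, 64, 78), (456, 26, 46, 72), (457, 34, 62, 99)]
topR 205 [(468, 49, 86, 134), (469, 49, 88, 135), (470, 50, 90, 138), (471, 51, 92, 140), (472, 53, 93, 141), (473, 52, 93, 142), (474, 51, 92, 141), (475, 51, 92, 141), (476, 51, 92, 140), (477, 50, 91, 140), (478, 51, 91, 140), (479, 51, 91, 140), (480, 50, 90, 139), (481, 50, 91, 139), (482, 51, 91, 139), (483, 50, 90, 139)]
topR 232 [(468, 49, 89, 138), (469, 50, 90, 138), (470, 48, 87, 134), (471, 48, 86, 132), (472, 46, 84, 132), (473, 49, 88, 135), (474, 49, 88, 136), (475, 49, 88, 136), (476, 50, 91, 140)
[... 7941 characters left out ...]

378 rr.sssssssssssssssssssssssssss.rrrrrrrrrrrrrrr.rrrrr.r..rrrrrrr.rrrrrrr.rrrrrrr.rrr............
379 rr..sssssssssssssssssssssssss.rrrr.rrrrrr.rrrrrrrrrrrrr.r.rrrrrrrrrrrr.r.r.r.rrrrr.............
380 rrrr.ssssssssssssssssssssssssrrrrrrrrrr.rrrrrrrrrrrrrrrrrrrrrrrrrrrrrrrrrrrrrr.rrr.............
381 #rrrr.sssssssssssssssssssss.rr.rrrrrrrrrrrrrrr.rrrrrrrrrrrrrrrrrrrrrrrrrrrrrrrrrr..............
382 .#.rrrr.sssssssssssssssssssrrrrrrrrrrrrrrr..rrrrrrrrrr.rrrrrrrrrrrrrrrrr.rrrrrrr...............
383 ..rrr.rrssssssssssssssssss.rrrrr.rrrrrr.rrrrrrrrrrrrr.rr.rrrrrrrrrrrrrrrrrrrrrrr...............
384 ...rrr.rr.sssssssssssssss.rrrrrrrrrrrrrrrrrrrrrrrrrrrrrrrrrrrrrrrrrrrrrr.rrrrrr................
```

Run:
```python
from h import *
from numpy.polynomial import polynomial as P
# subpixel edges: steel mask saturation crossings per row
def edges(n,rows,c0,c1):
    im=cv2.imread(f"pics/{n}_f.png"); out=[]
    for r in rows:
        b=im[r,c0(r):c1(r)].astype(float); f=b[:,0]/b[:,2]  # blue/red: steel ~.9, wood ~.35
        i=int(np.argmax(f)); L=i
        while f[L]>.66:L-=1
        Rr=i
        while f[Rr]>.66:Rr+=1
        x=c0(r); out.append((r,x+L+(.66-f[L])/(f[L+1]-f[L]),x+Rr-1+(f[Rr-1]-.66)/(f[Rr-1]-f[Rr])))
    return np.array(out)
a=np.array([np.cos(np.radians(5.7)),np.sin(np.radians(5.7))]);nrm=np.array([-a[1],a[0]])
def lat(n,e,z,org):
    for j,nm in((1,"L"),(2,"R")):
        p=plane(n,np.c_[e[:,j],e[:,0]],z)[:,:2]-org
        q=np.polyfit(p@a,p@nrm,1); print(n,nm,"lateral mm at mid",round(np.median(p@nrm)*1000,2),"slope deg",round(np.degrees(q[0]),2))
org=np.array([.6138,-.2987])
lat("top",edges("top",range(200,240),lambda r:440+int((r-200)*.14),lambda r:457+int((r-200)*.14)),.03,org)
lat("side",edges("side",range(340,369),lambda r:448-int((r-340)*.82)-0,lambda r:464-int((r-340)*.82)),.03,org)
# bed alone, near part
e=edges("top",range(247,258),lambda r:448,lambda r:485); lat("top",e,.03,org)
e=edges("side",range(373,378),lambda r:385,lambda r:440); lat("side",e,.03,org)
# dial and bystanders unchanged
for n in("top","side"):
    d=cv2.absdiff(cv2.imread(f"pics/{n}_f.png"),cv2.imread(f"pics/{n}0.png")).max(2)
    for nm,b in dict(top=dict(glue=(325,360,105,150),tape=(395,430,112,158),driver=(203,245,88,172)),side=dict(glue=(380,416,168,224),tape=(440,472,228,280),driver=(275,356,130,160)))[n].items(): print(n,nm,(d[b[2]:b[3],b[0]:b[1]]>40).mean().round(3))
```

```text
top L lateral mm at mid 28.0 slope deg 0.07
top R lateral mm at mid 18.56 slope deg -0.02
side L lateral mm at mid -19.87 slope deg 0.09
side R lateral mm at mid -24.81 slope deg -0.01
top L lateral mm at mid 28.03 slope deg -0.94
top R lateral mm at mid -23.66 slope deg 0.35
side L lateral mm at mid 15.63 slope deg 330.74
side R lateral mm at mid -24.87 slope deg 1.54
top glue 0.386
top tape 0.314
top driver 0.0
side glue 0.059
side tape 0.0
side driver 0.91
```

Run:
```python
from h import *
p=plane("side",[(410.5,358),(415.5,362),(420,366)],.03)
a=np.array([np.cos(np.radians(5.7)),np.sin(np.radians(5.7))])
print((p[:,:2]-[.6138,-.2987])@a)
d=cv2.absdiff(cv2.imread("pics/side_f.png")[250:325,325:405],cv2.imread("pics/dial_side.png")).max(2); print("dial diff",(d>40).mean())
im=cv2.imread("pics/side_f.png")
# stop face foot: bed right margin strip top end in side view
h=cv2.cvtColor(im,cv2.COLOR_BGR2HSV)
for r in range(326,340): print(r,[tuple(int(v) for v in im[r,c]) for c in range(455,468,2)])
```

```text
[-0.10928715 -0.10923473 -0.10979484]
dial diff 0.22166666666666668
326 [(30, 79, 144), (29, 80, 148), (22, 75, 141), (27, 77, 141), (37, 42, 42), (39, 42, 42), (34, 37, 38)]
327 [(29, 81, 146), (29, 79, 145), (27, 79, 144), (19, 47, 86), (41, 44, 41), (39, 40, 42), (35, 38, 37)]
328 [(31, 79, 147), (26, 76, 143), (27, 80, 150), (25, 34, 46), (40, 44, 42), (32, 39, 40), (31, 35, 38)]
329 [(30, 79, 145), (30, 80, 147), (23, 71, 136), (33, 34, 32), (35, 41, 38), (39, 41, 41), (35, 37, 39)]
330 [(29, 78, 147), (30, 82, 151), (18, 33, 59), (34, 39, 37), (37, 43, 40), (35, 40, 40), (33, 37, 36)]
331 [(31, 81, 146), (30, 75, 142), (47, 53, 60), (45, 52, 53), (41, 41, 43), (41, 41, 45), (39, 39, 42)]
332 [(30, 80, 147), (15, 39, 71), (72, 79, 76), (66, 74, 74), (37, 38, 41), (37, 42, 40), (35, 39, 39)]
333 [(30, 80, 151), (33, 42, 57), (77, 85, 84), (53, 56, 56), (40, 43, 43), (38, 41, 42), (37, 40, 40)]
334 [(26, 65, 128), (59, 68, 70), (74, 81, 81), (38, 44, 47), (41, 39, 40), (35, 41, 40), (34, 38, 37)]
335 [(15, 30, 50), (74, 84, 82), (60, 63, 65), (21, 45, 82), (39, 41, 40), (38, 40, 40), (38, 40, 44)]
336 [(45, 53, 60), (78, 85, 85), (27, 34, 47), (23, 71, 132), (34, 52, 79), (37, 37, 36), (32, 40, 47)]
337 [(73, 78, 79), (73, 81, 80), (21, 44, 75), (29, 74, 139), (26, 76, 142), (37, 41, 47), (21, 38, 59)]
338 [(73, 78, 78), (46, 55, 60), (16, 55, 109), (34, 76, 139), (30, 74, 139), (19, 51, 93), (6, 33, 64)]
339 [(80, 85, 85), (24, 41, 64), (15, 37, 68), (24, 67, 127), (30, 73, 137), (22, 72, 140), (14, 42, 74)]
```

Request:
carry_out --deltas '[[[0,-0.05,0,0,0,0,-0.33],[0,-0.14,0,0,0,0,-0.33],[0,-0.24,0,0,0,0,-0.33],[0,-0.34,0,0,0,0,-0.33],[0,-0.44,0,0,0,0,-0.33],[0,-0.54,0,0,0,0,-0.33],[0,-0.64,0,0,0,0,-0.33],[0,-0.74,0,0,0,0,-0.33],[0,-0.82,0,0,0,0,-0.33],[0,-0.86,0,0,0,0,-0.33]]]'

```text
time_s: 30.75
position: [0.5229, 0.1012, 0.1814]
tcp_rot: [[0.995, 0.1, -0.0], [0.1, -0.995, 0.0], [-0.0, -0.0, -1.0]]
force: [-0.5, -0.9, 0.5]
opening: 0.667
grasp_force: 0.0
```

Run:
```python
from h import *
from rig import job
t=capture("top")[:,:,::-1]; s=capture("side")[:,:,::-1]
r0=cv2.imread("pics/top0.png"); q0=cv2.imread("pics/side0.png")
f=lambda a,b:(cv2.absdiff(np.ascontiguousarray(a),b).max(2)>40).mean().round(3)
print("dial",f(t[190:260,355:425],cv2.imread("pics/dial_top.png")),f(s[250:325,325:405],cv2.imread("pics/dial_side.png")))
print("glue/tape",f(t[105:150,325:360],r0[105:150,325:360]),f(t[112:158,395:430],r0[112:158,395:430]),f(s[168:224,380:416],q0[168:224,380:416]))
g=cv2.cvtColor(np.ascontiguousarray(t[203:238,372:415]),cv2.COLOR_BGR2GRAY)
ys,xs=np.where((g<90)&(np.hypot(*(np.mgrid[203:238,372:415]-np.array([220.6,394]).reshape(2,1,1)))<9.5)); print(np.c_[xs+372,ys+203].tolist())
c=capture("side"); print(telemetry.read_state()["time_s"])
```

```text
dial 0.018 0.014
glue/tape 0.0 0.0 0.0
[]
30.9
```

The dial, glue and tape haven't changed, and the board lies centred and butted against the stop. I'm handing in.

```bash
python3 -c "
from rig import job; print(job.hand_in())"
```

```text
the job is handed in; nothing more can be done
None
```

The job is handed in at about 31 s: the dial is clicked in at 4, and the board lies flat on the bed, centred to within about 0.5 mm and butted against the stop; the bystanders look unmoved, but I didn't re-measure the other two pieces in the bin.

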